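# Fit the label printer's roller and clip its hood on

## Task

Get the label printer ready for the specimen labels: snap the roller forward out of the two spring clips of its stand, lay it in the two saddles on the printer's sloping deck, then set the loose hood over it, square to the deck, and press it down until the tabs at both ends have caught and it sits flush. Leave the cups and the stamp round about standing where they are.

Things in the scene. Friction and masses are not known exactly. Their poses are not given: they have to be found in the camera images.
- printer: White desk label printer, a wedge 200 mm wide (its y), 147 mm deep (its x), 107 mm high, fixed to the table. Origin: centre of its underside, z up. Its low front (35 mm high) points along its -x, roughly toward the robot; from there its top slopes up toward its +x at 35 degrees.
- deck: The printer's sloping deck, 125 mm long (x) by 200 mm wide (y), fixed to it. Origin: middle of its surface, 34 mm ahead of the printer's origin (its -x), 71 mm up. z: square out of the deck, leaning 35 degrees from vertical toward the printer's front; y: level, across; x: up the slope. Clear in front of and behind the saddles and catches that stand on it.
- saddle_left (a point): Where the roller's axis passes the black saddle at deck y = +46 mm, z = 22 mm (deck coordinates). Each saddle is 8 mm thick in y, a U open square out of the deck, 20 mm wide (x) inside, flared to 32 mm at its top, floor at deck z = 14 mm, top at z = 30 mm. A roller laid in both leans on the lower cheek, x about -2 mm.
- saddle_right (a point): The same in the saddle at deck y = -46 mm.
- catch_left (a point): Inner edge of the lip of the white catch bracket at the deck's +y end: deck y = 71 mm, z = 15.5 mm (lip's underside). The lip points to the middle, its top chamfered outward up to z = 23 mm, between two cheeks 27 mm high, 36 mm apart in x (43 mm at their tops). A hood tab goes down between the cheeks and snaps under the lip.
- catch_right (a point): The same at the deck's -y end, y = -71 mm.
- roller: Printer roller: black rubber body 22 mm in diameter, 76 mm long, with a steel journal 16 mm in diameter at each end, 114 mm over all, about 0.12 kg. Origin: its centre, on its axis; y: along the axis. It starts level across the stand, held by its journals; the rubber body is free all round for a grasp across its diameter. Either end may go either way.
- stand: Grey storage stand, fixed: base 150 mm (y) by 84 mm (x), 10 mm high, and two posts 89 mm high at y = +48 and -48 mm behind the roller's journals, nothing between them. Origin: on the table under the middle of the roller's axis; z up; its front, -x, points roughly toward the robot. The roller's axis starts at x = 0, z = 75 mm, along y.
- clips (a point): Middle of the roller's place in the stand. Each post has a steel C-clip, mouth to the stand's -x, of two sprung arms hinged at the back that grip a journal. A level pull of 5 to 15 N along the stand's -x spreads the arms and frees the roller after some 10 mm; 40 mm forward it is quite clear and can be lifted. It is not made to come out upward.
- hood: Loose grey clip-in hood, 76 mm (x) by 136 mm (y; 150 mm over the hooks), 66 mm high, about 0.17 kg: flat roof (top z = 42 mm), 38 mm deep front and back walls, open below and at the ends. Origin: centre of its underside; z up. Starts standing on the table. Seated, its origin is at the deck's origin with z along deck z and y along deck y; either way round fits.
- rib_top (a point): Top middle of the hood's grip rib: hood z = 66 mm; the rib runs along hood y, 14 mm thick (x), 70 mm long, 24 mm tall. Lowered squarely, its tabs meet the lips about 11 mm before it seats; a push of about 8 to 20 N on the rib, square to the deck, bends them till they snap under the lips and the walls stand on the deck. Until both are caught it tips off the slope if let go.
- tab_left (a joint): Sprung tab at the hood's +y end: 30 mm wide, at y = 68 mm, with an outward hook. Radians bent inward, 0 at rest or caught, about 0.17 while its hook passes the lip.
- tab_right (a joint): The same at the hood's -y end.
- cup_near: Closed specimen cup, clear with a yellow lid, 68 mm wide, 62 mm high, in front of the printer; not to be disturbed. Origin: centre of its underside.
- cup_near_2: Another such cup beside it; not to be disturbed.
- cup_far: Another such cup, to the left of the printer; not to be disturbed.
- stamp: Black self-inking stamp, 40 x 67 x 78 mm, to the right of the printer; not to be disturbed. Origin: centre of its underside.

How it is judged (in metres and radians):
On the way, in this order (a step that is already met when the one before it is completed fails the run):
1. the roller has come forward out of the clips (25 mm or more ahead of its place in the stand) (x of roller in the frame of stand below -0.025 m), for 0.05 s.
2. the roller lies in both saddles, let go (x of roller in the frame of deck between -0.005 and 0.005 m and y of roller in the frame of deck between -0.008 and 0.008 m and z of roller in the frame of deck between 0.018 and 0.0255 m and angle between the y axis of roller and the y axis of deck, either way round below 0.08 rad and contact force between roller and the fingers below 0.1 N), for 0.2 s.
3. the hood is down on the deck over the roller with both tabs caught (x of hood in the frame of deck between -0.006 and 0.006 m and y of hood in the frame of deck between -0.006 and 0.006 m and z of hood in the frame of deck between -0.003 and 0.003 m and angle between the z axis of hood and the z axis of deck, either way round below 0.06 rad and value of joint each of tab_left, tab_right below 0.07 rad), for 0.2 s.
At the end, for the whole second after the job is handed in: In deck coordinates: roller in both saddles (x within 5 mm, y within 8 mm, axis z 18 to 25.5 mm, parallel to deck y within 0.08 rad); hood within 6 mm in x and y and 3 mm in z of the deck origin, square within 0.06 rad, both tabs sprung back (below 0.07 rad); both at rest (all of step 3 and x of roller in the frame of deck between -0.005 and 0.005 m and y of roller in the frame of deck between -0.008 and 0.008 m and z of roller in the frame of deck between 0.018 and 0.0255 m and angle between the y axis of roller and the y axis of deck, either way round below 0.08 rad and linear speed of hood below 0.01 m/s and linear speed of roller below 0.02 m/s); the robot touches nothing.
It fails at once if a cup or the stamp is moved by more than 30 mm or tipped over (distance of any of cup_near, cup_near_2, cup_far, stamp from where it was at the start of the episode above 0.03 m or angle between any of cup_near, cup_near_2, cup_far, stamp's own z axis and vertical above 0.5 rad).
It also fails if it takes over 64 s, if anything falls off the work surface, if the arm or the gripper's body presses on something with over 40 N, if the wrist force passes 120 N, or if a joint passes its speed limit or range.

## Robot

A 6-joint arm with a two-finger parallel gripper is mounted at the origin on the work surface; the furniture and walls round the work are solid. World frame = base frame: x ahead of the robot, y to its left, z up, the work surface at z = 0. Lengths are in m, angles in degrees, forces in N, time in s.
With the tool pointing down it reaches from about 0.3 to 0.75 m from the base axis. Payload 8.5 kg.
Tool frame: the origin (TCP) lies on the centre line of the jaws, within the pads' length; the fingertips stand 19 mm ahead of it and the grasp point (between the pads) is the TCP (env.tcp_to_tips is the z of the fingertips in the tool frame, in m); z points along the fingers, y is the line along which they close (so a half turn about z gives the same grasp; the last joint's range is limited). The gripper opens to 85 mm and grips with 20 to 120 N. Pads are 22 mm wide; open, the fingers measure 114 mm over their backs; the gripper's body (76 mm by 85 mm) begins 54 mm behind the grasp point. The pads swing forward as they close: fully open they stand 13 mm farther back than shut.
Start: joints at [-85.846, 21.807, 74.336, -0, 83.858, -12.336], TCP at [0.156, -0.527, 0.25] pointing down, gripper open.
Joint ranges: [-178.18, 178.18], [-50.72, 133.34], [12.68, 142.11], [-81.47, 261.47], [9.98, 163.14], [-165.26, 165.26]. Speed limits (degrees/s): [136.94, 136.94, 180, 180, 180, 180].

## Interface

Orientations are given as a 3x3 rotation matrix whose columns are the frame's x, y, z axes.
In Python, from rig import env gives the robot as it stands.
- The arm moves only by the tool servo_tool, never from a script. Its argument "steps" is a list of rows, each an object of numbers: "tx", "ty", "tz": the shift along the world's x, y, z in cm; "yaw": the turn about the world's z in degrees; "claw": the finger opening in cm, from 0 to 8.54. In form: [{"tx": .., "ty": .., "tz": .., "yaw": .., "claw": ..}, ...]. A call has 1 to 20 rows; each row shifts and turns the commanded pose from where the row before left it; what a row does not reach is not made up. A row lasts 1/10 s, in which the tool goes at most 50 mm and 8.59 degrees, less where a joint would pass 70% of its speed; a pose out of reach is approached as far as the arm can. A call with a gripper value outside its range is refused whole. The fingers move at their own pace and stop on an object; "newtons" is the grip in N (left out, the last holds). Time passes only in rows, so rows that do not move let the fingers close. It gives the time, the measured TCP pose, the force, the opening and the grip force at its end, in the units of the state.
- env.observe(): the state, without advancing time (a new reading comes with each control period).
- env.get_image(name): name is "scene" or "top" or "wrist"; returns (picture, depth): 420x560x3 uint8, red, green, blue; 420x560 float32, m along the optical axis (not along the pixel's ray), 0 where there is no reading.
- env.camera_model(name): a dict with "fovy" (degrees; the focal length in pixels is half the picture's height over the tangent of half this angle, whatever the lens; pixels are square), "cx", "cy" (the principal point, pixels), "T" (4x4, takes a point from camera to world coordinates). Camera axes: x right, y down, z forward; pixel columns grow to the right and rows downward; lengths in m; the calibration is good to about 2 mm. The wrist camera is an equidistant fisheye: a pixel r from the principal point sees the ray r / f radians off the axis. A picture is of the moment at which its call begins: read the wrist's pose just before it. camera_model takes no time and is no camera call; for the wrist camera it gives the pose at the moment of the call.
- env.close_job(): hands the job in; it is judged then, once.
The state is a dict: "time_s": time; "q": joint angles; "qvel": joint speeds; "joint_efforts": joint torques, N m; "position": TCP position; "tool_rot": TCP orientation; "ft_force": force on the tool from outside, world axes, zero at the start; "wrist_torque": the same for the moment, N m; "grip_width": finger opening in m; "gripper_force": force on a finger pad.
Only numpy, scipy, OpenCV 4.12 (cv2) and the standard library are available. Lean on these libraries where they do the work, as an engineer would, in place of code of your own. Each camera call takes 0.05 s, during which the arm holds its last target. There are 200 camera calls.

## Working session

There is one attempt and no reset: what is moved stays moved. The work goes in short steps, Python scripts to look and compute and a tool call to move; the robot and the scene stay as the last step left them, time stands still between calls to the robot, and variables do not carry over. Pictures are saved under pics/ and viewed, at most 10 in all, crops included, and the job is handed in when it is done.

Besides the shell and the picture viewer there is one more tool, called after "Call:" as name(argument=value, ...), one argument or row to a line, values as JSON. servo_tool: Moves the arm, as the interface text tells. Its arguments: {"type":"object","properties":{"steps":{"type":"array"},"newtons":{"type":"number"}},"required":["steps"]}

```bash
ls; mkdir -p pics
cat > h.py <<'E'
import numpy as np, cv2
from rig import env
def cloud(name):
    m=env.camera_model(name); im,d=env.get_image(name)
    f=210/np.tan(np.radians(m['fovy']/2)); v,u=np.mgrid[:420,:560]
    P=np.dstack([(u-m['cx'])/f*d,(v-m['cy'])/f*d,d,np.ones_like(d)])@np.array(m['T']).T
    return im,d,P[...,:3]
E
python3 - <<'E'
from h import *
for n in('top','scene'):
    im,d,P=cloud(n); np.savez('pics/%s0.npz'%n,im=im,d=d,P=P); cv2.imwrite('pics/%s0.png'%n,im[...,::-1])
    print(n,np.round(env.camera_model(n)['T'],3).tolist(),env.camera_model(n)['fovy'])
print(env.tcp_to_tips, env.observe())
E
```

```text
pics
top [[0.025, -0.996, 0.086, 0.417], [-1.0, -0.026, -0.016, -0.004], [0.018, -0.086, -0.996, 1.356], [0.0, 0.0, 0.0, 1.0]] 51.99832812443379
scene [[-0.508, -0.573, 0.643, -0.307], [-0.861, 0.318, -0.397, 0.515], [0.023, -0.755, -0.655, 0.954], [0.0, 0.0, 0.0, 1.0]] 45.58150859231625
0.019 {'time_s': 0.1, 'q': array([-8.58437752e+01,  2.18372511e+01,  7.43770725e+01,  1.53296162e-03,
        8.38572956e+01, -1.23352844e+01]), 'qvel': array([-0.07695672, -0.13824508, -0.07371518,  0.04477227, -0.02521526,
        0.00335985]), 'joint_efforts': array([ 2.31111597e-03, -4.49215758e+01, -2.31656045e+01, -2.27988967e-04,
        3.66630949e-03, -1.15365287e-05]), 'position': array([ 0.15612261, -0.52714802,  0.24979201]), 'tool_rot': array([[ 9.58862640e-01,  2.83870451e-01, -6.40628674e-05],
       [ 2.83870307e-01, -9.58861872e-01,  1.24863053e-03],
       [ 2.93021871e-04, -1.21545071e-03, -9.99999218e-01]]), 'ft_force': array([ 0.13665162, -0.0401518 , -0.17247546]), 'wrist_torque': array([-0.02981614, -0.04929705,  0.02639798]), 'gripper_force': 0.0, 'grip_width': 0.08556538798236937}
```

View pics/top0.png

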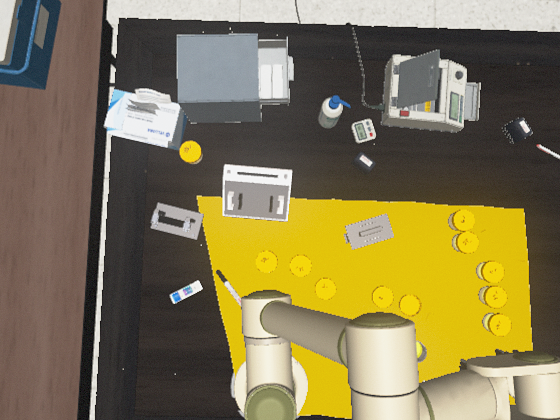

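View pics/scene0.png

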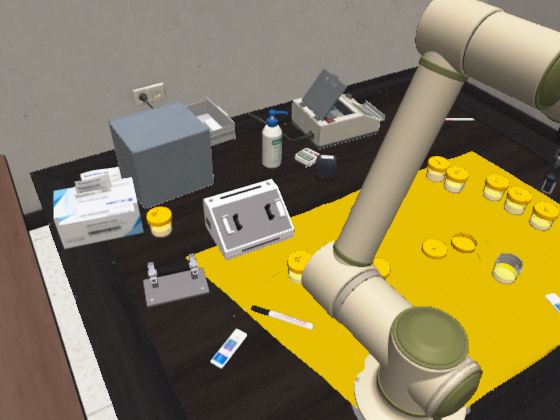

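Run:
```python
import numpy as np,cv2
z=np.load('pics/top0.npz');im,P=z['im'],z['P']
def rect(name,u0,v0,u1,v1,lo,hi):
    p=P[v0:v1,u0:u1].reshape(-1,3);m=(p[:,2]>lo)&(p[:,2]<hi);q=p[m]
    r=cv2.minAreaRect((q[:,:2]*1000).astype(np.float32))
    print(name,m.sum(),np.round(r[0],1),np.round(r[1],1),round(r[2],2),'z',np.round(np.percentile(q[:,2],[2,50,98])*1000,1))
rect('printer top flat',210,155,305,230,.1,.115)
rect('printer all',210,155,305,225,.03,.13)
rect('stand base',145,195,208,242,.005,.016)
rect('roller',145,195,208,242,.06,.1)
rect('posts',145,195,208,242,.086,.1)
rect('hood roof',335,205,402,255,.036,.05)
rect('rib',335,205,402,255,.058,.075)
for n,u,v in(('cupfar',190,152),('cn',266,261),('cn2',300,266),('c3',325,289),('stamp?',363,161)):
    print(n,np.round(P[v,u],3))
print(np.round(P[[60,120,20],[230,180,330]],3))
cv2.imwrite('pics/crop1.png',cv2.resize(im[140:260,140:410,::-1],None,fx=2.9,fy=2.9,interpolation=cv2.INTER_CUBIC))
```

```text
printer top flat 1306 [607.1  55.9] [200.2  99.5] 86.75 z [100.5 106.4 112.2]
printer all 3432 [584.2  57.3] [200.3 147.9] 86.63 z [ 37.4  90.8 111.1]
stand base 1030 [507.  309.3] [143.9 196.2] 1.41 z [ 5.2  9.7 15. ]
roller 372 [494.7 306.1] [115.1  41.9] 77.12 z [65.  84.3 92.6]
posts 125 [494.4 304.4] [110.4  41.9] 76.99 z [86.1 88.3 93.5]
hood roof 968 [ 478.3 -289.8] [ 75.9 137.3] 18.11 z [37.2 42.8 47.9]
rib 115 [ 478.2 -289.3] [14.9 69.5] 18.22 z [59.4 66.5 71.5]
cupfar [0.705 0.263 0.064]
cn [0.382 0.023 0.064]
cn2 [ 0.369 -0.079  0.063]
c3 [ 0.299 -0.16   0.014]
stamp? [ 0.689 -0.261  0.08 ]
[[ 0.938  0.136  0.196]
 [ 0.8    0.295  0.075]
 [ 1.593 -0.253 -0.752]]
```

View pics/crop1.png

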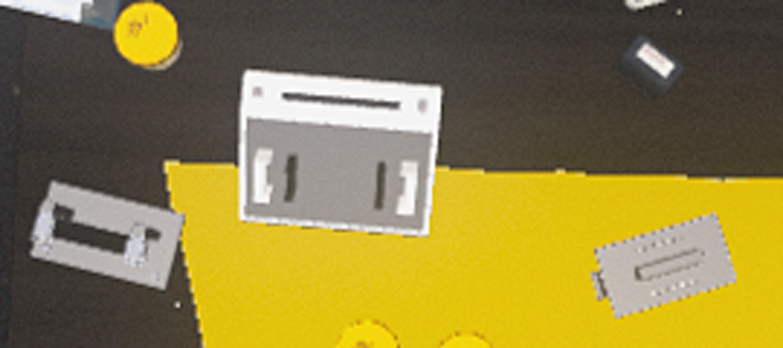

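Run:
```python
from h import *
A=[cloud('top') for _ in range(10)]
P=np.mean([a[2] for a in A],0); im=A[0][0]; np.savez('pics/topavg.npz',P=P,im=im)
g=im.astype(int).sum(2)
p=P[155:228,212:302].reshape(-1,3)*1000
r=cv2.minAreaRect(p[p[:,2]>30][:,:2].astype(np.float32));print('bbox',r)
yaw=np.radians(r[2]-90);c=np.array(r[0])
ex=np.array([np.cos(yaw),np.sin(yaw)]);ey=np.array([-ex[1],ex[0]])
l=np.c_[(p[:,:2]-c)@ex,(p[:,:2]-c)@ey,p[:,2]]
m=p[:,2]>25
# deck plane: central strip between saddles
s=m&(abs(l[:,1])<38)&(l[:,0]<15)&(l[:,0]>-65)
k=np.polyfit(l[s,0],l[s,2],1);print('slope deg',np.degrees(np.arctan(k[0])),'z=71 at x',(71-k[1])/k[0],'z=107 at',(107-k[1])/k[0],'z35 at',(35.2-k[1])/k[0],'resid',np.std(l[s,2]-np.polyval(k,l[s,0])))
res=(l[:,2]-np.polyval(k,l[:,0]))*np.cos(np.arctan(k[0]))
t=np.radians(35)
x0=(71-k[1])/k[0]
dx=(l[:,0]-x0)*np.cos(t)+(l[:,2]-71)*np.sin(t);dz=-(l[:,0]-x0)*np.sin(t)+(l[:,2]-71)*np.cos(t)
for sgn in(1,-1):
    for n,a,b in(('saddle',38,54),('catch',62,100)):
        q=m&(dz>12)&(dz<40)&(dx<40)&(sgn*l[:,1]>a)&(sgn*l[:,1]<b)
        print(n,sgn,q.sum(),'x',np.round(np.percentile(dx[q],[0,5,50,95,100]),1),'y',np.round(np.percentile(l[q,1],[0,5,50,95,100]),1),'z',np.round(np.percentile(dz[q],[50,100]),1))
for n,(u0,v0,u1,v1,lo,hi) in dict(body=(145,195,208,242,.074,.084),roller=(145,195,208,242,.06,.1),posts=(145,195,208,242,.0855,.1),stand=(145,195,208,242,.006,.2),hood=(335,205,402,255,.036,.08),rib=(335,205,402,255,.055,.08)).items():
    q=P[v0:v1,u0:u1].reshape(-1,3);q=q[(q[:,2]>lo)&(q[:,2]<hi)]*1000
    if n=='stand': q=q[np.linalg.norm(q[:,:2]-[495,305],axis=1)<95]
    rr=cv2.minAreaRect(q[:,:2].astype(np.float32));print(n,len(q),np.round(rr[0],1),np.round(rr[1],1),round(rr[2],2),np.round(np.median(q,0),1))
q=P[195:242,145:208].reshape(-1,3)*1000;d=q[:,:2]-[494.7,306.1]
ax=np.array([np.cos(np.radians(77)),np.sin(np.radians(77))])
al=d@ax;ac=d@np.array([ax[1],-ax[0]])
for lo in range(-60,60,10):
    mm=(al>=lo)&(al<lo+10)&(q[:,2]>55);
    if mm.sum():print(lo,mm.sum(),'across',np.round(np.percentile(ac[mm],[0,50,100]),1),'z',np.round([np.median(q[mm,2]),q[mm,2].max()],1))
```

```text
bbox ((581.7569580078125, 57.23778533935547), (207.0709228515625, 249.21702575683594), 1.406461477279663)
slope deg 3.6221080634974823 z=71 at x -373.70742396270987 z=107 at 194.99442517916532 z35 at -939.2498183871302 resid 33.57540644888631Traceback (most recent call last):
  File "<stdin>", line 21, in <module>
    return _quantile_unchecked(
        a, q, axis, out, overwrite_input, method, keepdims, weights)
    return _ureduce(a,
                    func=_quantile_ureduce_func,
    ...<5 lines>...
                    overwrite_input=overwrite_input,
                    method=method)
    r = func(a, **kwargs)
    result = _quantile(arr,
                       quantiles=q,
    ...<2 lines>...
                       out=out,
                       weights=wgt)
    slices_having_nans = np.isnan(arr[-1, ...])
                                  ~~~^^^^^^^^^
IndexError: index -1 is out of bounds for axis 0 with size 0
```

```bash
cat > m.py <<'E'
from h import *
A=[cloud('top') for _ in range(9)]
P=np.median([a[2] for a in A],0); im=A[0][0]; np.savez('pics/topavg.npz',P=P,im=im)
p=P[155:228,212:302].reshape(-1,3)*1000
r=cv2.minAreaRect(p[(p[:,2]>30)&(p[:,2]<125)][:,:2].astype(np.float32));print('bbox',r)
yaw=np.radians(r[2]-90);c=np.array(r[0])
ex=np.array([np.cos(yaw),np.sin(yaw)]);ey=np.array([-ex[1],ex[0]])
l=np.c_[(p[:,:2]-c)@ex,(p[:,:2]-c)@ey,p[:,2]]
m=(p[:,2]>25)&(p[:,2]<140)
s=m&(abs(l[:,1])<38)&(l[:,0]<15)&(l[:,0]>-65)
k=np.polyfit(l[s,0],l[s,2],1);print('slope deg',np.degrees(np.arctan(k[0])),'z=71 at x',(71-k[1])/k[0],'z=107 at',(107-k[1])/k[0],'z35 at',(35.2-k[1])/k[0],'resid',np.std(l[s,2]-np.polyval(k,l[s,0])))
t=np.radians(35)
x0=(71-k[1])/k[0]
dx=(l[:,0]-x0)*np.cos(t)+(l[:,2]-71)*np.sin(t);dz=-(l[:,0]-x0)*np.sin(t)+(l[:,2]-71)*np.cos(t)
for sgn in(1,-1):
    for n,a,b in(('saddle',38,54),('catch',62,100)):
        q=m&(dz>12)&(dz<40)&(dx<40)&(sgn*l[:,1]>a)&(sgn*l[:,1]<b)
        if q.sum(): print(n,sgn,q.sum(),'x',np.round(np.percentile(dx[q],[0,5,50,95,100]),1),'y',np.round(np.percentile(l[q,1],[0,5,50,95,100]),1),'z',np.round(np.percentile(dz[q],[50,100]),1))
for n,(u0,v0,u1,v1,lo,hi) in dict(body=(145,195,208,242,.074,.084),roller=(145,195,208,242,.06,.1),posts=(145,195,208,242,.0855,.1),stand=(145,195,208,242,.006,.2),hood=(335,205,402,255,.036,.08),rib=(335,205,402,255,.055,.08)).items():
    q=P[v0:v1,u0:u1].reshape(-1,3);q=q[(q[:,2]>lo)&(q[:,2]<hi)]*1000
    if n=='stand': q=q[np.linalg.norm(q[:,:2]-[495,305],axis=1)<95]
    rr=cv2.minAreaRect(q[:,:2].astype(np.float32));print(n,len(q),np.round(rr[0],1),np.round(rr[1],1),round(rr[2],2),np.round(np.median(q,0),1))
q=P[195:242,145:208].reshape(-1,3)*1000;d=q[:,:2]-[494.7,306.1]
ax=np.array([np.cos(np.radians(77)),np.sin(np.radians(77))])
al=d@ax;ac=d@np.array([ax[1],-ax[0]])
for lo in range(-60,60,10):
    mm=(al>=lo)&(al<lo+10)&(q[:,2]>55)&(q[:,2]<140)
    if mm.sum():print(lo,mm.sum(),'across',np.round(np.percentile(ac[mm],[0,50,100]),1),'z',np.round([np.median(q[mm,2]),q[mm,2].max()],1))
E
python3 m.py
```

```text
bbox ((583.98779296875, 57.05756759643555), (200.0782470703125, 147.21688842773438), 86.77919006347656)
slope deg 35.05279579395946 z=71 at x -23.78133981206532 z=107 at 27.53128933604728 z35 at -74.80889879824396 resid 1.1280291562162041
saddle 1 43 x [-17.  -16.1  -1.2  21.   22.1] y [42.1 42.1 46.  49.2 50. ] z [19.  29.8]
catch 1 76 x [-21.  -19.4   2.2  25.   25.6] y [66.  67.  74.7 80.7 81.4] z [22.1 27.9]
saddle -1 38 x [-17.6 -15.   -2.   21.   21.5] y [-49.7 -49.2 -45.9 -42.2 -41.9] z [22.7 30.4]
catch -1 71 x [-20.9 -20.    2.8  24.8  25.3] y [-81.7 -81.  -75.1 -68.5 -66. ] z [22.3 27.3]
body 142 [497.  304.8] [113.6  34. ] 75.79 [491.7 305.2  81.8]
roller 374 [494.5 305.6] [113.6  41.8] 77.16 [492.5 305.9  84.6]
posts 136 [494.9 306.7] [110.9  41.8] 76.98 [493.9 305.   87.4]
stand 1315 [510.  301.9] [149.4 109. ] 77.42 [493.9 300.2  11.2]
hood 1103 [ 478.2 -289.6] [ 75.9 137.5] 18.08 [ 478.3 -288.7   42.7]
rib 118 [ 478.5 -290.4] [15.  69.9] 18.06 [ 478.5 -289.5   66.1]
-60 50 across [-20.1   1.2  20.3] z [83.2 92.9]
-50 41 across [-20.9   0.4  20.9] z [87.1 92.5]
-40 25 across [-12.5  -2.5   7.5] z [82.2 86.6]
-30 25 across [-13.3  -2.6   7.4] z [83.1 87.1]
-20 24 across [-13.4  -3.    7.3] z [83.7 86.9]
-10 25 across [-13.5  -3.5   6.6] z [84.2 87.9]
0 26 across [-13.5  -3.9   7.3] z [83.9 89. ]
10 24 across [-12.9  -2.5   7.2] z [83.3 86.8]
20 24 across [-13.6  -2.6   7.1] z [83.7 86. ]
30 24 across [-14.5  -4.8   7. ] z [82.9 86.2]
40 66 across [-21.1   4.3  20.5] z [86.3 92.8]
50 24 across [-19.5  -2.5  20.3] z [86.6 90.6]
```

Call:
servo_tool(
  steps=[
    {"tx":1.6,"ty":4,"yaw":3,"claw":4.5},
    {"tx":1.6,"ty":4,"yaw":3},
    {"tx":1.6,"ty":4,"yaw":3},
    {"tx":1.6,"ty":4,"yaw":3},
    {"tx":1.6,"ty":4,"yaw":3},
    {"tx":1.6,"ty":4,"yaw":3},
    {"tx":1.6,"ty":4,"yaw":3},
    {"tx":1.6,"ty":4,"yaw":3},
    {"tx":1.6,"ty":4,"yaw":3},
    {"tx":1.6,"ty":4,"yaw":3},
    {"tx":1.6,"ty":4,"yaw":3},
    {"tx":1.6,"ty":4,"yaw":3},
    {"tx":1.6,"ty":4,"yaw":3},
    {"tx":1.6,"ty":4,"yaw":3},
    {"tx":1.6,"ty":4,"yaw":3},
    {"tx":1.6,"ty":4,"yaw":3},
    {"tx":1.6,"ty":4,"yaw":3},
    {"tx":1.6,"ty":4,"yaw":3},
    {"tx":1.6,"ty":4,"yaw":3},
    {"tx":1.6,"ty":4,"yaw":3},
  ],
)

```text
invalid input at $.steps[0]: expected keys tx, ty, tz, yaw, claw
```

All keys are needed in every row.

Call:
servo_tool(
  steps=[
    {"tx":1.6,"ty":4,"tz":0,"yaw":3,"claw":4.5},
    {"tx":1.6,"ty":4,"tz":0,"yaw":3,"claw":4.5},
    {"tx":1.6,"ty":4,"tz":0,"yaw":3,"claw":4.5},
    {"tx":1.6,"ty":4,"tz":0,"yaw":3,"claw":4.5},
    {"tx":1.6,"ty":4,"tz":0,"yaw":3,"claw":4.5},
    {"tx":1.6,"ty":4,"tz":0,"yaw":3,"claw":4.5},
    {"tx":1.6,"ty":4,"tz":0,"yaw":3,"claw":4.5},
    {"tx":1.6,"ty":4,"tz":0,"yaw":3,"claw":4.5},
    {"tx":1.6,"ty":4,"tz":0,"yaw":3,"claw":4.5},
    {"tx":1.6,"ty":4,"tz":0,"yaw":3,"claw":4.5},
    {"tx":1.6,"ty":4,"tz":0,"yaw":3,"claw":4.5},
    {"tx":1.6,"ty":4,"tz":0,"yaw":3,"claw":4.5},
    {"tx":1.6,"ty":4,"tz":0,"yaw":3,"claw":4.5},
    {"tx":1.6,"ty":4,"tz":0,"yaw":3,"claw":4.5},
    {"tx":1.6,"ty":4,"tz":0,"yaw":3,"claw":4.5},
    {"tx":1.6,"ty":4,"tz":0,"yaw":3,"claw":4.5},
    {"tx":1.6,"ty":4,"tz":0,"yaw":3,"claw":4.5},
    {"tx":1.6,"ty":4,"tz":0,"yaw":3,"claw":4.5},
    {"tx":1.6,"ty":4,"tz":0,"yaw":3,"claw":4.5},
    {"tx":1.6,"ty":4,"tz":0,"yaw":3,"claw":4.5},
  ],
  newtons=60,
)

```text
time_s: 3.05
position: [0.4764, 0.2746, 0.2504]
tool_rot: [[0.231, 0.973, 0.0], [0.973, -0.231, -0.0], [0.0, 0.0, -1.0]]
ft_force: [0.3, -0.6, -0.1]
grip_width: 0.0449
gripper_force: 0.0
```

Call:
servo_tool(
  steps=[
    {"tx":1.5,"ty":3.2,"tz":0,"yaw":0.5,"claw":4.5},
    {"tx":0,"ty":0,"tz":-3,"yaw":0,"claw":4.5},
    {"tx":0,"ty":0,"tz":-4,"yaw":0,"claw":4.5},
    {"tx":0,"ty":0,"tz":-3,"yaw":0,"claw":4.5},
    {"tx":0,"ty":0,"tz":-2,"yaw":0,"claw":4.5},
    {"tx":0,"ty":0,"tz":-2,"yaw":0,"claw":4.5},
    {"tx":0,"ty":0,"tz":-2.3,"yaw":0,"claw":4.5},
    {"tx":0,"ty":0,"tz":0,"yaw":0,"claw":4.5},
    {"tx":0,"ty":0,"tz":0,"yaw":0,"claw":1.0},
    {"tx":0,"ty":0,"tz":0,"yaw":0,"claw":1.0},
    {"tx":0,"ty":0,"tz":0,"yaw":0,"claw":1.0},
    {"tx":0,"ty":0,"tz":0,"yaw":0,"claw":1.0},
    {"tx":0,"ty":0,"tz":0,"yaw":0,"claw":1.0},
  ],
  newtons=60,
)

```text
time_s: 4.35
position: [0.4916, 0.3049, 0.0882]
tool_rot: [[0.225, 0.974, 0.002], [0.974, -0.225, 0.001], [0.001, 0.002, -1.0]]
ft_force: [-0.9, 1.3, 4.1]
grip_width: 0.0195
gripper_force: 58.7
```

Run:
```python
from h import *
im,d=env.get_image('wrist'); cv2.imwrite('pics/w1.png',im[...,::-1])
s,_=env.get_image('scene'); cv2.imwrite('pics/s1.png',s[...,::-1])
c=cv2.resize(s[190:320,100:260,::-1],None,fx=3,fy=3,interpolation=cv2.INTER_CUBIC)
w=im[...,::-1][:390]
cv2.imwrite('pics/c1.png',np.hstack([cv2.resize(c,(430,390)),cv2.resize(w,(370,390))[:, :]]))
```

```text
(no output)
```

View pics/c1.png

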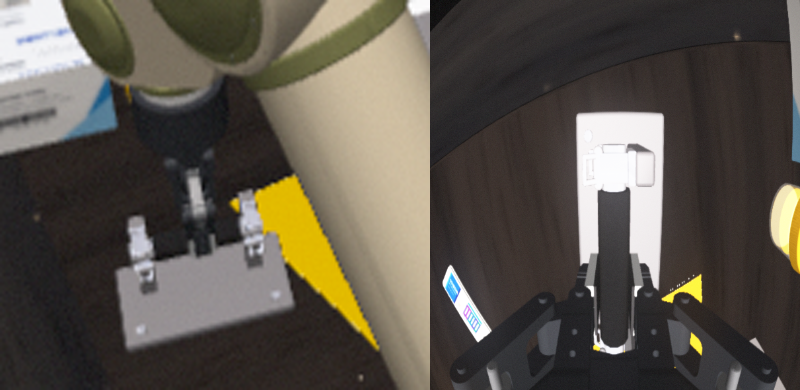

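Call:
servo_tool(
  steps=[
    {"tx":-0.29,"ty":0.065,"tz":0,"yaw":0,"claw":1.0},
    {"tx":-0.29,"ty":0.065,"tz":0,"yaw":0,"claw":1.0},
    {"tx":-0.29,"ty":0.065,"tz":0,"yaw":0,"claw":1.0},
    {"tx":-0.29,"ty":0.065,"tz":0,"yaw":0,"claw":1.0},
    {"tx":-0.29,"ty":0.065,"tz":0,"yaw":0,"claw":1.0},
    {"tx":-0.39,"ty":0.09,"tz":0,"yaw":0,"claw":1.0},
    {"tx":-0.49,"ty":0.11,"tz":0,"yaw":0,"claw":1.0},
    {"tx":-0.49,"ty":0.11,"tz":0,"yaw":0,"claw":1.0},
    {"tx":-0.49,"ty":0.11,"tz":0,"yaw":0,"claw":1.0},
    {"tx":-0.49,"ty":0.11,"tz":0,"yaw":0,"claw":1.0},
    {"tx":-0.49,"ty":0.11,"tz":0,"yaw":0,"claw":1.0},
    {"tx":-0.49,"ty":0.11,"tz":0,"yaw":0,"claw":1.0},
    {"tx":0,"ty":0,"tz":0,"yaw":0,"claw":1.0},
  ],
  newtons=80,
)

```text
time_s: 5.75
position: [0.4426, 0.3155, 0.0873]
tool_rot: [[0.225, 0.974, -0.0], [0.974, -0.225, -0.0], [-0.0, -0.0, -1.0]]
ft_force: [0.2, 0.5, -0.8]
grip_width: 0.0189
gripper_force: 79.1
```

Call:
servo_tool(
  steps=[
    {"tx":0,"ty":0,"tz":2,"yaw":0,"claw":1.0},
    {"tx":0,"ty":0,"tz":3,"yaw":0,"claw":1.0},
    {"tx":0,"ty":0,"tz":3,"yaw":0,"claw":1.0},
    {"tx":0,"ty":0,"tz":2,"yaw":0,"claw":1.0},
    {"tx":1.3,"ty":-3.2,"tz":0,"yaw":1.2,"claw":1.0},
    {"tx":1.3,"ty":-3.2,"tz":0,"yaw":1.2,"claw":1.0},
    {"tx":1.3,"ty":-3.2,"tz":0,"yaw":1.2,"claw":1.0},
    {"tx":1.3,"ty":-3.2,"tz":0,"yaw":1.2,"claw":1.0},
    {"tx":1.3,"ty":-3.2,"tz":0,"yaw":1.2,"claw":1.0},
    {"tx":1.3,"ty":-3.2,"tz":0,"yaw":1.2,"claw":1.0},
    {"tx":1.3,"ty":-3.2,"tz":0,"yaw":1.2,"claw":1.0},
    {"tx":1.5,"ty":-3.4,"tz":0,"yaw":1.4,"claw":1.0},
    {"tx":0,"ty":0,"tz":-2,"yaw":0,"claw":1.0},
    {"tx":0,"ty":0,"tz":0,"yaw":0,"claw":1.0},
  ],
)

```text
time_s: 7.15
position: [0.5485, 0.0565, 0.1653]
tool_rot: [[0.058, 0.998, -0.004], [0.998, -0.058, 0.001], [0.0, -0.004, -1.0]]
ft_force: [-0.6, -0.5, -1.4]
grip_width: 0.0187
gripper_force: 79.1
```

Run:
```python
from h import *
s,d,P=cloud('scene'); w,_=env.get_image('wrist'); o=env.observe(); print(o['position'],o['tool_rot'][:,1])
np.savez('pics/s2.npz',P=P,im=s)
c=s[110:290,170:330,::-1]
cv2.imwrite('pics/c2.png',np.hstack([cv2.resize(c,(430,480),interpolation=cv2.INTER_CUBIC),cv2.resize(w[...,::-1],(370,480))]))
```

```text
[0.54912366 0.05769093 0.16744171] [ 9.98441350e-01 -5.58056208e-02 -7.76658706e-04]
```

View pics/c2.png

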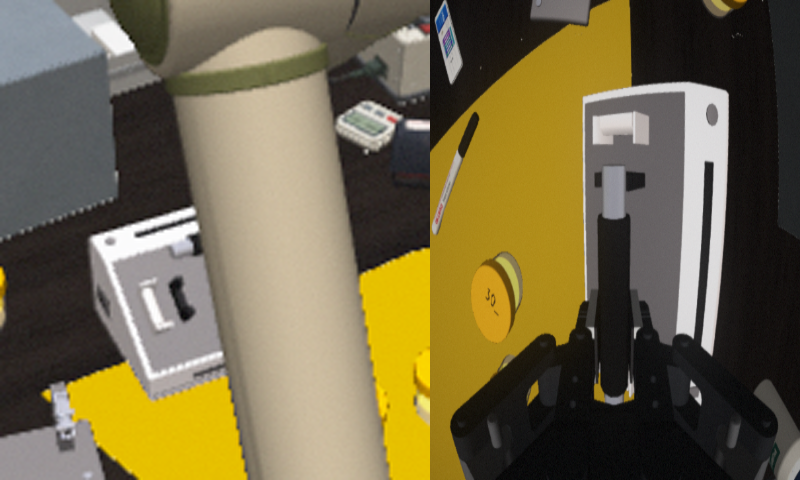

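```bash
cat >> h.py <<'E'
def wcloud(n=5):
    m=env.camera_model('wrist'); A=[env.get_image('wrist') for _ in range(n)]
    im=A[0][0]; d=np.median([a[1] for a in A],0)
    f=210/np.tan(np.radians(m['fovy']/2)); v,u=np.mgrid[:420,:560]
    x,y=u-m['cx'],v-m['cy']; r=np.hypot(x,y)+1e-9; th=r/f
    k=np.tan(th)/r*d; k[th>1.45]=0
    P=np.dstack([x*k,y*k,d,np.ones_like(d)])@np.array(m['T']).T
    return im,d,P[...,:3]
E
python3 - <<'E'
from h import *
im,d,P=wcloud(); o=env.observe(); print(o['position'], env.camera_model('wrist')['fovy'])
np.savez('pics/w2.npz',P=P,im=im,d=d)
for v in range(146,290,8):
    row=P[v,262:296]*1000; m=(d[v,262:296]>0)&(row[:,2]>110)
    if m.any(): 
        q=row[m]; print(v,m.sum(),'x',q[:,0].min().round(1),q[:,0].max().round(1),'y',np.median(q[:,1]).round(1),'top z',np.round(np.percentile(q[:,2],[50,95]),1))
for u,v in((277,120),(262,158),(290,158),(255,175),(240,200),(300,200),(255,111),(305,111),(320,111)): print(u,v,np.round(P[v,u]*1000,1))
E
```

```text
[0.54937546 0.05790586 0.16801264] 65.70646984690485
146 34 x 545.3 558.9 y 116.3 top z [159.9 161.2]
154 34 x 545.1 558.7 y 113.1 top z [160.2 161.3]
162 34 x 544.9 558.5 y 109.9 top z [160.2 161.3]
170 34 x 544.7 558.3 y 106.6 top z [159.9 161.1]
178 34 x 544.4 558.2 y 103.3 top z [160.  161.5]
186 34 x 544.2 558.0 y 100.0 top z [160.1 161.3]
194 34 x 544.3 557.7 y 97.3 top z [163.5 164.2]
202 34 x 544.0 557.5 y 94.0 top z [163.5 164.3]
210 34 x 543.8 557.4 y 90.7 top z [163.5 164.3]
218 34 x 543.5 557.2 y 87.3 top z [163.5 164.1]
226 34 x 543.4 557.1 y 83.8 top z [163.4 164.4]
234 34 x 543.1 557.0 y 80.4 top z [163.5 164.3]
242 34 x 542.9 556.8 y 76.9 top z [163.4 164.2]
250 34 x 542.6 556.7 y 73.3 top z [163.3 164.6]
258 34 x 542.3 556.6 y 69.6 top z [163.4 164.2]
266 34 x 542.0 556.4 y 65.9 top z [163.5 164.2]
274 34 x 541.7 556.3 y 62.2 top z [163.3 164.7]
282 34 x 541.5 556.1 y 58.3 top z [163.7 164.1]
277 120 [551.7 130.   61.6]
262 158 [545.  111.6 157.8]
290 158 [556.4 111.  158.7]
255 175 [532.9  90.3  49.7]
240 200 [518.9  70.   41.2]
300 200 [559.8  93.3 158.7]
255 111 [537.8 136.3  77.7]
305 111 [568.4 133.3  99.5]
320 111 [577.8 133.3  94.9]
```

```bash
cat >> h.py <<'E'
t=np.radians(35);yw=np.radians(-3.22)
ex=np.array([np.cos(yw),np.sin(yw),0]);ey=np.array([-ex[1],ex[0],0]);ez=np.array([0,0,1.])
O=np.array([561.5,58.3,71.]); D=np.array([np.cos(t)*ex+np.sin(t)*ez,ey,-np.sin(t)*ex+np.cos(t)*ez])
def deck(P): return (P-O)@D.T
E
python3 - <<'E'
from h import *
z=np.load('pics/w2.npz');P=z['P'].reshape(-1,3)*1000;q=deck(P);ok=(z['d'].ravel()>0)&(P[:,2]<140)
i=ok&(abs(q[:,0])<55)&(q[:,1]>55)&(q[:,1]<64)&(abs(q[:,2])<8);print('deck z',np.percentile(q[i,2],[5,50,95]),np.polyfit(q[i,0],q[i,2],1))
for a,b in((42.5,49.5),(66,90)):
  for lo,hi in((12,20),(20,24),(24,27),(26,32)):
    i=ok&(abs(q[:,0])<40)&(q[:,1]>a)&(q[:,1]<b)&(q[:,2]>lo)&(q[:,2]<hi)
    if i.sum():print(a,lo,hi,i.sum(),'x',np.round(np.percentile(q[i,0],[0,2,50,98,100]),1),'y',np.round(np.percentile(q[i,1],[0,2,50,98,100]),1))
i=ok&(q[:,2]>8)&(abs(q[:,0])<40)&(q[:,1]>38)&(q[:,1]<54);print('saddle y',np.percentile(q[i,1],[1,5,50,95,99]))
i=ok&(q[:,1]>80)&(q[:,1]<110)&(abs(q[:,2])<4)&(q[:,0]<70);print('edge y',q[i,1].max(),'x',q[i,0].min(),q[i,0].max())
i=ok&(q[:,1]>20)&(q[:,1]<90)&(abs(q[:,2])<2);print('x',np.percentile(q[i,0],[.2,1,99]))
E
```

```text
deck z [-0.50315632  0.10039662  0.63215719] [-0.00201787  0.10214184]
42.5 12 20 85 x [18.8 18.9 19.5 20.  20.2] y [42.6 42.6 46.  49.4 49.4]
42.5 20 24 40 x [18.8 18.9 19.2 19.5 19.7] y [42.5 42.5 46.3 49.3 49.3]
42.5 24 27 73 x [-14.4 -14.3 -12.4  19.4  19.5] y [42.8 42.9 46.1 49.4 49.5]
42.5 26 32 186 x [-18.8 -18.5 -14.   19.3  19.5] y [42.5 42.9 46.2 49.4 49.5]
66 12 20 458 x [-19.1 -18.4   8.1  24.   24.2] y [66.5 66.6 72.2 81.1 82. ]
66 20 24 884 x [-20.6 -19.9   1.4  23.8  24.1] y [66.4 67.3 77.2 81.8 82. ]
66 24 27 294 x [-24.3 -23.6 -20.   23.9  24.2] y [66.3 66.6 74.3 81.7 82. ]
66 26 32 161 x [-23.7 -23.6  21.7  23.8  24. ] y [66.6 66.9 74.5 81.7 81.8]
saddle y [42.22605358 42.57891457 46.53334855 49.86897182 49.94038299]
edge y 109.9985492076713 x -126.0847585186436 68.9271428093088
x [-121.88948883 -120.58006793   64.10389106]
```

Call:
servo_tool(
  steps=[
    {"tx":-1.0,"ty":0,"tz":-1.9,"yaw":0,"claw":1.0},
    {"tx":-0.91,"ty":-0.05,"tz":-1.97,"yaw":0,"claw":1.0},
    {"tx":0.43,"ty":-0.025,"tz":-0.615,"yaw":0,"claw":1.0},
    {"tx":0.43,"ty":-0.025,"tz":-0.615,"yaw":0,"claw":1.0},
    {"tx":0.43,"ty":-0.025,"tz":-0.615,"yaw":0,"claw":1.0},
    {"tx":0.43,"ty":-0.025,"tz":-0.615,"yaw":0,"claw":1.0},
    {"tx":0,"ty":0,"tz":0,"yaw":0,"claw":1.0},
    {"tx":0,"ty":0,"tz":0,"yaw":0,"claw":1.0},
  ],
)

```text
time_s: 8.3
position: [0.5476, 0.0559, 0.1041]
tool_rot: [[0.056, 0.998, -0.0], [0.998, -0.056, 0.0], [0.0, -0.0, -1.0]]
ft_force: [-0.1, -0.8, -1.1]
grip_width: 0.0191
gripper_force: 79.0
```

Call:
servo_tool(
  steps=[
    {"tx":0,"ty":0,"tz":0,"yaw":0,"claw":2.6},
    {"tx":0,"ty":0,"tz":0,"yaw":0,"claw":3.0},
    {"tx":0,"ty":0,"tz":0,"yaw":0,"claw":3.2},
    {"tx":0,"ty":0,"tz":0.5,"yaw":0,"claw":3.2},
    {"tx":0,"ty":0,"tz":2,"yaw":0,"claw":3.5},
    {"tx":0,"ty":0,"tz":3,"yaw":0,"claw":4.5},
    {"tx":0,"ty":0,"tz":3,"yaw":0,"claw":8.4},
    {"tx":0,"ty":0,"tz":0,"yaw":0,"claw":8.4},
  ],
)

```text
time_s: 9.1
position: [0.5489, 0.0558, 0.1933]
tool_rot: [[0.056, 0.998, 0.008], [0.998, -0.056, -0.001], [-0.0, 0.008, -1.0]]
ft_force: [-0.1, -0.5, 0.2]
grip_width: 0.0724
gripper_force: 0.0
```

Run:
```python
from h import *
im,d,P=wcloud(3); print(env.observe()['position'],env.observe()['ft_force'])
cv2.imwrite('pics/w3.png',im[...,::-1]); q=deck(P.reshape(-1,3)*1000);ok=d.ravel()>0
for a in range(-60,60,12):
    i=ok&(q[:,1]>a)&(q[:,1]<a+12)&(abs(q[:,0])<12)&(q[:,2]>20)&(q[:,2]<45)
    if i.sum()>5:
        j=i&(q[:,2]>np.percentile(q[i,2],90)); print(a,i.sum(),'top z',np.percentile(q[i,2],[90,99]).round(1),'x at top',q[j,0].mean().round(1),'x',np.percentile(q[i,0],[2,98]).round(1))
i=ok&(abs(q[:,0]+2)<4)&(q[:,2]>31.3)&(q[:,2]<36);print('body y',np.percentile(q[i,1],[0,1,99,100]))
```

```text
[0.54702901 0.05591892 0.18860299] [-0.33925244  0.01170518 -0.81164718]
-60 245 top z [30.9 31.7] x at top 1.2 x [-11.2   9.3]
-48 342 top z [32.4 34. ] x at top 2.2 x [-11.5  11.4]
-36 406 top z [33.8 34.4] x at top 1.9 x [-5.5 11.8]
-24 433 top z [33.7 34.4] x at top 2.0 x [-5.1 11.9]
-12 446 top z [33.7 34.3] x at top 2.1 x [-5.  11.8]
0 469 top z [33.7 34.2] x at top 2.0 x [-4.9 11.9]
12 486 top z [33.7 34.3] x at top 2.1 x [-7.8 11.8]
24 502 top z [33.6 34.3] x at top 2.2 x [-6.1 11.8]
36 504 top z [30.9 33.5] x at top 2.3 x [-11.4  10.4]
48 299 top z [30.6 31.3] x at top 1.9 x [-11.2   9.3]
body y [-54.2011161  -43.24094135  36.87759759  55.89295332]
```

View pics/w3.png

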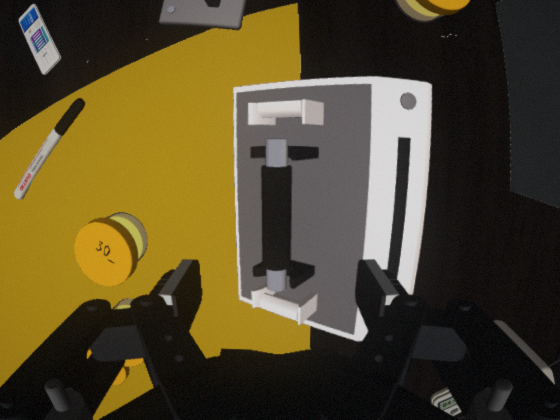

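Run:
```python
from h import *
from scipy.optimize import least_squares
im,d,P=wcloud(3); o=env.observe();print(o['position'],o['qvel'].round(2)); q=deck(P.reshape(-1,3)*1000);ok=d.ravel()>0
for n,a,b,R in(('body',-34,34,11),('J+',51,56,8),('J-',-56,-51,8),('b+',20,34,11),('b-',-34,-20,11)):
    i=ok&(q[:,1]>a)&(q[:,1]<b)&(abs(q[:,0])<14)&(q[:,2]>22)&(q[:,2]<36)
    r=least_squares(lambda c:np.hypot(q[i,0]-c[0],q[i,2]-c[1])-R,[0,22],loss='soft_l1');print(n,i.sum(),r.x.round(2),np.abs(r.fun).mean().round(2))
i=ok&(abs(q[:,0])<8)&(q[:,2]>22)&(q[:,2]<36);print('ends y',np.percentile(q[i,1],[0,.5,99.5,100]).round(1))
i=ok&(abs(q[:,0])<40)&(abs(q[:,1])>66)&(abs(q[:,1])<84)&(q[:,2]>20)&(q[:,2]<30);print('catch x',np.percentile(q[i,0],[0,.5,99.5,100]).round(1),'y',np.percentile(q[i,1],[0,.5,99.5,100]).round(1))
i=ok&(abs(q[:,0])<55)&(abs(q[:,1])<64)&(abs(q[:,1])>58)&(abs(q[:,2])<5);print('deck z',np.median(q[i,2]))
```

```text
[0.54702061 0.05591544 0.18803541] [ 0.03  0.07 -0.28 -0.05  0.04  0.01]
body 2602 [-0.97 21.79] 0.3
J+ 145 [-0.85 21.73] 0.32
J- 109 [-0.99 21.92] 0.28
b+ 579 [-0.97 21.73] 0.31
b- 487 [-0.96 21.8 ] 0.29
ends y [-82.4 -80.6  81.6  82.3]
catch x [-22.4 -22.1  25.   25.3] y [-82.6 -81.8  82.2  82.5]
deck z 0.6338535614615638
```

Call:
servo_tool(
  steps=[
    {"tx":-0.69,"ty":-3.46,"tz":1,"yaw":-6.88,"claw":8.5},
    {"tx":-0.69,"ty":-3.46,"tz":0,"yaw":-6.88,"claw":8.5},
    {"tx":-0.69,"ty":-3.46,"tz":0,"yaw":-6.88,"claw":8.5},
    {"tx":-0.69,"ty":-3.46,"tz":0,"yaw":-6.88,"claw":8.5},
    {"tx":-0.69,"ty":-3.46,"tz":0,"yaw":-6.88,"claw":8.5},
    {"tx":-0.69,"ty":-3.46,"tz":0,"yaw":-6.88,"claw":8.5},
    {"tx":-0.69,"ty":-3.46,"tz":0,"yaw":-6.88,"claw":8.5},
    {"tx":-0.69,"ty":-3.46,"tz":0,"yaw":-6.88,"claw":8.5},
    {"tx":-0.69,"ty":-3.46,"tz":0,"yaw":-6.88,"claw":8.5},
    {"tx":-0.65,"ty":-3.45,"tz":-3,"yaw":-6.88,"claw":8.5},
    {"tx":0,"ty":0,"tz":-3,"yaw":0,"claw":8.5},
    {"tx":0,"ty":0,"tz":0,"yaw":0,"claw":8.5},
    {"tx":0,"ty":0,"tz":0,"yaw":0,"claw":8.5},
    {"tx":0,"ty":0,"tz":0,"yaw":0,"claw":8.5},
  ],
)

```text
time_s: 10.8
position: [0.4795, -0.2898, 0.1405]
tool_rot: [[0.951, 0.31, 0.002], [0.31, -0.951, -0.001], [0.001, 0.002, -1.0]]
ft_force: [-0.5, -0.8, 0.8]
grip_width: 0.0853
gripper_force: 0.0
```

Run:
```python
from h import *
im,d,P=wcloud(4); o=env.observe(); print(o['position'],o['tool_rot'].round(3).tolist(),o['grip_width'])
R=o['tool_rot'];q=(P.reshape(-1,3)-o['position'])@R*1000; p=P.reshape(-1,3)*1000; ok=d.ravel()>0
i=ok&(abs(q[:,2])<40)&(p[:,2]>90)&(abs(q[:,1])<62)&(abs(q[:,0])<30)
for s in(1,-1):
    j=i&(q[:,1]*s>30); print('finger',s,j.sum(),'tool z max',np.percentile(q[j,2],[98,100]).round(1),'y min',np.abs(q[j,1]).min().round(1),'x',np.percentile(q[j,0],[1,99]).round(1)) if j.sum() else 0
i=ok&(p[:,2]>58)&(p[:,2]<75)&(abs(q[:,0])<40)&(abs(q[:,1])<60)
r=cv2.minAreaRect(p[i][:,:2].astype(np.float32));print('rib',i.sum(),r,np.median(p[i],0))
i=ok&(p[:,2]>36)&(p[:,2]<75)&(abs(q[:,0])<60)&(abs(q[:,1])<90)
r=cv2.minAreaRect(p[i][:,:2].astype(np.float32));print('hood',i.sum(),r)
cv2.imwrite('pics/w4.png',im[...,::-1])
```

```text
[ 0.47923081 -0.2898207   0.14005517] [[0.951, 0.31, 0.001], [0.31, -0.951, -0.001], [0.001, 0.002, -1.0]] 0.08522952663154715
finger 1 2511 tool z max [3.2 5.3] y min 42.7 x [-10.6  13. ]
finger -1 2544 tool z max [3.  5.7] y min 41.3 x [-10.8  13. ]
rib 2343 ((479.33465576171875, -289.7451171875), (14.026625633239746, 69.7430191040039), 19.136457443237305) [ 480.18638374 -289.81648186   66.30585146]
hood 18628 ((478.9217529296875, -290.077392578125), (76.28336334228516, 139.2521514892578), 18.192686080932617)
```

View pics/w4.png

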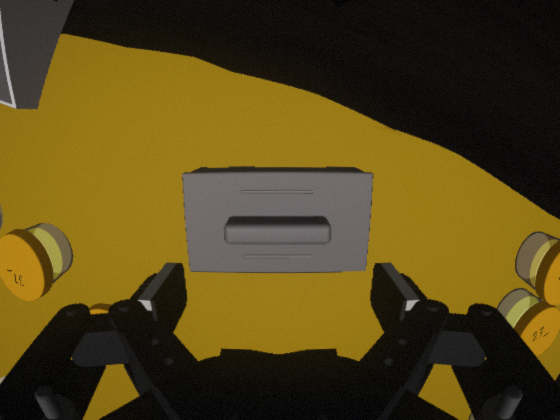

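Call:
servo_tool(
  steps=[
    {"tx":0,"ty":0,"tz":-3,"yaw":0,"claw":8.5},
    {"tx":0,"ty":0,"tz":-3,"yaw":0,"claw":8.5},
    {"tx":0,"ty":0,"tz":-2.1,"yaw":0,"claw":8.5},
    {"tx":0,"ty":0,"tz":0,"yaw":0,"claw":8.5},
    {"tx":0,"ty":0,"tz":0,"yaw":0,"claw":6.0},
    {"tx":0,"ty":0,"tz":0,"yaw":0,"claw":6.0},
    {"tx":0,"ty":0,"tz":0,"yaw":0,"claw":6.0},
    {"tx":0,"ty":0,"tz":0,"yaw":0,"claw":6.0},
  ],
  newtons=40,
)

```text
time_s: 11.8
position: [0.4794, -0.2905, 0.0595]
tool_rot: [[0.951, 0.309, 0.002], [0.309, -0.951, -0.002], [0.001, 0.002, -1.0]]
ft_force: [0.9, 0.6, 6.9]
grip_width: 0.0688
gripper_force: 46.6
```

Run:
```python
import numpy as np
P=np.load('pics/topavg.npz')['P']
for n,u0,v0,u1,v1 in(('bottle',316,90,352,130),('box',176,30,295,125),('timer',348,115,378,172)):
    p=P[v0:v1,u0:u1].reshape(-1,3);p=p[(p[:,2]>.03)&(p[:,2]<.5)&(p[:,0]<1.1)];print(n,len(p),p.min(0).round(3),p.max(0).round(3))
```

```text
bottle 570 [ 0.807 -0.203  0.031] [ 0.865 -0.13   0.193]
box 9139 [ 0.778 -0.041  0.03 ] [1.015 0.301 0.202]
timer 314 [ 0.661 -0.301  0.03 ] [ 0.721 -0.234  0.081]
```

Call:
servo_tool(
  steps=[
    {"tx":0,"ty":0,"tz":1.5,"yaw":0,"claw":6.0},
    {"tx":0,"ty":0,"tz":4,"yaw":0,"claw":6.0},
    {"tx":0,"ty":0,"tz":4,"yaw":0,"claw":6.0},
    {"tx":0,"ty":0,"tz":4,"yaw":0,"claw":6.0},
    {"tx":0,"ty":0,"tz":4,"yaw":0,"claw":6.0},
    {"tx":0,"ty":0,"tz":0,"yaw":0,"claw":6.0},
  ],
  newtons=40,
)

```text
time_s: 12.4
position: [0.48, -0.291, 0.2389]
tool_rot: [[0.951, 0.309, 0.008], [0.309, -0.951, -0.007], [0.005, 0.01, -1.0]]
ft_force: [-0.2, -0.0, -1.5]
grip_width: 0.0686
gripper_force: 46.8
```

Call:
servo_tool(
  steps=[
    {"tx":1.0,"ty":3.42,"tz":0,"yaw":-2.13,"claw":6.0},
    {"tx":1.5,"ty":3.42,"tz":0,"yaw":-2.13,"claw":6.0},
    {"tx":1.9,"ty":3.42,"tz":0,"yaw":-2.13,"claw":6.0},
    {"tx":2.2,"ty":3.42,"tz":0,"yaw":-2.13,"claw":6.0},
    {"tx":2.2,"ty":3.42,"tz":0,"yaw":-2.13,"claw":6.0},
    {"tx":2.3,"ty":3.42,"tz":0,"yaw":-2.13,"claw":6.0},
    {"tx":2.4,"ty":3.42,"tz":0,"yaw":-2.13,"claw":6.0},
    {"tx":2.4,"ty":3.42,"tz":0,"yaw":-2.13,"claw":6.0},
    {"tx":2.4,"ty":3.42,"tz":0,"yaw":-2.13,"claw":6.0},
    {"tx":2.25,"ty":3.42,"tz":0,"yaw":-2.13,"claw":6.0},
    {"tx":0,"ty":0,"tz":-1,"yaw":0,"claw":6.0},
    {"tx":0,"ty":0,"tz":-2,"yaw":0,"claw":6.0},
    {"tx":0,"ty":0,"tz":-2,"yaw":0,"claw":6.0},
    {"tx":0,"ty":0,"tz":0,"yaw":0,"claw":6.0},
    {"tx":0,"ty":0,"tz":0,"yaw":0,"claw":6.0},
  ],
  newtons=40,
)

```text
time_s: 13.9
position: [0.6841, 0.0516, 0.183]
tool_rot: [[0.998, -0.058, -0.001], [-0.058, -0.998, -0.0], [-0.001, 0.0, -1.0]]
ft_force: [-0.8, -0.4, -0.9]
grip_width: 0.0687
gripper_force: 46.6
```

Call:
servo_tool(
  steps=[
    {"tx":0,"ty":0,"tz":-0.85,"yaw":0,"claw":6.0},
    {"tx":0,"ty":0,"tz":-0.85,"yaw":0,"claw":6.0},
    {"tx":0.25,"ty":-0.01,"tz":-0.17,"yaw":0,"claw":6.0},
    {"tx":0.25,"ty":-0.02,"tz":-0.18,"yaw":0,"claw":6.0},
    {"tx":0.24,"ty":-0.01,"tz":-0.2,"yaw":0,"claw":6.0},
    {"tx":0.23,"ty":-0.01,"tz":-0.2,"yaw":0,"claw":6.0},
  ],
  newtons=40,
)

```text
time_s: 14.5
position: [0.6944, 0.0514, 0.1594]
tool_rot: [[0.998, -0.058, 0.002], [-0.058, -0.998, -0.0], [0.002, 0.0, -1.0]]
ft_force: [-1.6, 0.6, 7.1]
grip_width: 0.069
gripper_force: 48.2
```

Call:
servo_tool(
  steps=[
    {"tx":0.22,"ty":-0.01,"tz":-0.21,"yaw":0,"claw":6.0},
    {"tx":0.21,"ty":-0.01,"tz":-0.22,"yaw":0,"claw":6.0},
    {"tx":0.2,"ty":-0.01,"tz":-0.24,"yaw":0,"claw":6.0},
    {"tx":0.19,"ty":-0.01,"tz":-0.24,"yaw":0,"claw":6.0},
    {"tx":0.18,"ty":-0.01,"tz":-0.25,"yaw":0,"claw":6.0},
    {"tx":0.17,"ty":-0.01,"tz":-0.25,"yaw":0,"claw":6.0},
    {"tx":0.16,"ty":-0.01,"tz":-0.26,"yaw":0,"claw":6.0},
    {"tx":0.14,"ty":-0.01,"tz":-0.27,"yaw":0,"claw":6.0},
    {"tx":0,"ty":0,"tz":0,"yaw":0,"claw":6.0},
  ],
  newtons=40,
)

```text
time_s: 15.4
position: [0.7105, 0.0504, 0.1408]
tool_rot: [[0.998, -0.058, 0.006], [-0.058, -0.998, -0.0], [0.006, 0.0, -1.0]]
ft_force: [4.4, 1.1, 7.2]
grip_width: 0.0693
gripper_force: 50.4
```

```bash
cat > tilt.py <<'E'
from h import *
im,d,P=wcloud(3); o=env.observe(); R=o['tool_rot']; q=(P.reshape(-1,3)-o['position'])@R*1000; ok=d.ravel()>0
print(o['position'].round(4),o['ft_force'].round(1))
# roof points: fit planes by RANSAC on points near, excluding fingers
i=ok&(abs(q[:,1])<66)&(abs(q[:,0])<60)&(q[:,2]>-25)&(q[:,2]<75)&(d.ravel()<.35)
X=q[i]; rng=np.random.default_rng(0)
i2=(abs(X[:,1])<28)|((abs(X[:,1])>54))
X=X[i2]
best=None
for _ in range(400):
    a=X[rng.choice(len(X),3)]; n=np.cross(a[1]-a[0],a[2]-a[0])
    if np.linalg.norm(n)<300: continue
    n/=np.linalg.norm(n)
    if abs(n[1])>.1: continue
    k=abs((X-a[0])@n)<1
    if best is None or k.sum()>best.sum(): best=k
Y=X[best]; c=Y.mean(0); n=np.linalg.svd(Y-c,full_matrices=False)[2][2]; n*=-np.sign(n[2])
print(len(X),best.sum(),'normal(tool)',n.round(3),'tilt about tool y deg',np.degrees(np.arctan2(n[0],-n[2])).round(2),'side',np.degrees(np.arcsin(n[1])).round(2),'dist TCP to plane',(-c@n).round(1),'span x',np.percentile(Y[:,0],[1,99]).round(1),'y',np.percentile(Y[:,1],[1,99]).round(1))
np.savez('pics/tilt.npz',q=q,im=im,d=d)
cv2.imwrite('pics/w5.png',im[...,::-1])
E
python3 tilt.py
```

```text
[0.7104 0.0504 0.1409] [ 5.2 -0.2  7.3]
18496 13168 normal(tool) [ 0.486 -0.001 -0.874] tilt about tool y deg 29.07 side -0.07 dist TCP to plane 17.0 span x [-34.2  21.2] y [-65.  65.]
```

Call:
servo_tool(
  steps=[
    {"tx":0.12,"ty":-0.01,"tz":-0.25,"yaw":0,"claw":6.0},
    {"tx":0.11,"ty":-0.01,"tz":-0.25,"yaw":0,"claw":6.0},
    {"tx":0.1,"ty":0,"tz":-0.28,"yaw":0,"claw":6.0},
    {"tx":0,"ty":0,"tz":0,"yaw":0,"claw":6.0},
    {"tx":0,"ty":0,"tz":1.0,"yaw":0,"claw":6.0},
    {"tx":0,"ty":0,"tz":2.0,"yaw":0,"claw":6.0},
    {"tx":0,"ty":0,"tz":3.0,"yaw":0,"claw":6.0},
    {"tx":-0.5,"ty":0,"tz":3.0,"yaw":0,"claw":6.0},
    {"tx":-1,"ty":0,"tz":0,"yaw":0,"claw":6.0},
    {"tx":0,"ty":0,"tz":0,"yaw":0,"claw":6.0},
    {"tx":0,"ty":0,"tz":0,"yaw":0,"claw":6.0},
  ],
  newtons=60,
)

```text
time_s: 16.65
position: [0.6969, 0.0505, 0.2206]
tool_rot: [[0.998, -0.058, -0.001], [-0.058, -0.998, 0.0], [-0.001, -0.0, -1.0]]
ft_force: [0.4, -0.0, -1.5]
grip_width: 0.0681
gripper_force: 69.8
```

```bash
python3 tilt.py
```

```text
[0.6971 0.0505 0.2202] [-0.5  0.  -1.3]
17707 12445 normal(tool) [ 0.559 -0.002 -0.829] tilt about tool y deg 33.96 side -0.1 dist TCP to plane 17.2 span x [-34.5  17.5] y [-65.1  65.2]
```

Run:
```python
import numpy as np
z=np.load('pics/tilt.npz');q=z['q'];d=z['d'].ravel()
n=np.array([.559,-.002,-.829]);n/=np.linalg.norm(n);hx=np.cross([0,1,0],n);hx/=np.linalg.norm(hx);hx*=np.sign(hx[0]);hy=np.array([0,1,0])
h=np.c_[q@hx,q[:,1],q@n]
i=(d>0)&(d<.4)&(abs(h[:,2]+17.2)<1.2)&(abs(h[:,0])<60)&(abs(h[:,1])<95)
for a in(-30,-25,-20,20,25,30):
    j=i&(abs(h[:,0]-a)<2); 
    if j.sum()>20: print('x',a,'y',np.percentile(h[j,1],[0,.5,99.5,100]).round(1))
for a in(-50,-20,0,20,50):
    j=i&(abs(h[:,1]-a)<3)
    if j.sum()>20: print('y',a,'x',np.percentile(h[j,0],[0,.5,99.5,100]).round(1))
j=(d>0)&(abs(h[:,1])<30)&(abs(h[:,0])<25)&(abs(h[:,2]-7)<2);print('rib top',j.sum(),np.percentile(h[j],[1,50,99],axis=0).round(1).tolist())
```

```text
x -30 y [-35.2 -34.6  36.6  37. ]
x -25 y [-38.3 -37.1  38.9  40.3]
x -20 y [-39.9 -39.3  41.   41.9]
x 20 y [-66.7 -65.8  67.5  68.5]
x 25 y [-66.9 -65.9  67.2  68. ]
x 30 y [-66.8 -65.8  67.6  68.7]
y -50 x [ 9.5 10.  33.3 33.3]
y -20 x [-28.  -27.8  32.8  33.1]
y 0 x [-30.  -29.9  32.9  33. ]
y 20 x [-27.9 -27.7  32.7  33.6]
y 50 x [10.5 10.6 33.8 33.9]
rib top 4488 [[-10.6, -29.3, 5.2], [-4.4, -0.1, 6.6], [2.0, 29.4, 7.8]]
```

Call:
servo_tool(
  steps=[
    {"tx":-3,"ty":0,"tz":0.5,"yaw":2,"claw":6.0},
    {"tx":-3,"ty":0,"tz":0.5,"yaw":6,"claw":6.0},
    {"tx":-2,"ty":0,"tz":0,"yaw":8,"claw":6.0},
    {"tx":-1,"ty":0,"tz":0,"yaw":8,"claw":6.0},
    {"tx":-1,"ty":0,"tz":0,"yaw":8,"claw":6.0},
    {"tx":-1,"ty":0,"tz":0,"yaw":8,"claw":6.0},
    {"tx":-1,"ty":0,"tz":0,"yaw":8,"claw":6.0},
    {"tx":-1,"ty":0,"tz":0,"yaw":8,"claw":6.0},
    {"tx":-1,"ty":0,"tz":0,"yaw":8,"claw":6.0},
    {"tx":-1,"ty":0,"tz":0,"yaw":8,"claw":6.0},
    {"tx":-1,"ty":0,"tz":0,"yaw":8,"claw":6.0},
    {"tx":-1,"ty":0,"tz":0,"yaw":8,"claw":6.0},
    {"tx":-1,"ty":0,"tz":0,"yaw":8,"claw":6.0},
    {"tx":-1,"ty":0.5,"tz":0,"yaw":8,"claw":6.0},
    {"tx":-1,"ty":0.57,"tz":0,"yaw":8,"claw":6.0},
    {"tx":-0.18,"ty":0,"tz":0,"yaw":8,"claw":6.0},
    {"tx":0,"ty":0,"tz":0,"yaw":8,"claw":6.0},
    {"tx":0,"ty":0,"tz":0,"yaw":8,"claw":6.0},
    {"tx":0,"ty":0,"tz":0,"yaw":8,"claw":6.0},
    {"tx":0,"ty":0,"tz":0,"yaw":8,"claw":6.0},
  ],
  newtons=80,
)

```text
time_s: 18.8
position: [0.4954, 0.0612, 0.231]
tool_rot: [[-0.857, 0.515, -0.001], [0.515, 0.857, 0.0], [0.001, -0.0, -1.0]]
ft_force: [0.6, 0.3, -1.8]
grip_width: 0.0678
gripper_force: 93.7
```

Call:
servo_tool(
  steps=[
    {"tx":0,"ty":0,"tz":0,"yaw":8,"claw":6.0},
    {"tx":0,"ty":0,"tz":0,"yaw":8,"claw":6.0},
    {"tx":0,"ty":0,"tz":0,"yaw":8,"claw":6.0},
    {"tx":0,"ty":0,"tz":0,"yaw":4,"claw":6.0},
    {"tx":0,"ty":0,"tz":0,"yaw":0,"claw":6.0},
    {"tx":0,"ty":0,"tz":0,"yaw":0,"claw":6.0},
  ],
)

```text
time_s: 19.4
position: [0.4953, 0.0612, 0.2311]
tool_rot: [[-0.998, 0.06, -0.0], [0.06, 0.998, 0.0], [0.0, 0.0, -1.0]]
ft_force: [0.6, 0.3, -1.2]
grip_width: 0.0679
gripper_force: 93.7
```

```bash
python3 tilt.py; python3 -c "
from h import *
o=env.observe();print(o['tool_rot'][:,0].round(4),deck(o['position']*1000).round(1))"
```

```text
[0.4952 0.0612 0.2312] [ 1.3 -1.  -2.1]
17738 12497 normal(tool) [ 0.557  0.001 -0.831] tilt about tool y deg 33.83 side 0.03 dist TCP to plane 17.1 span x [-38.6  18.7] y [-65.2  65.1]
[-9.983e-01  5.890e-02  2.000e-04] [ 37.6  -0.9 169.3]
```

View pics/w5.png

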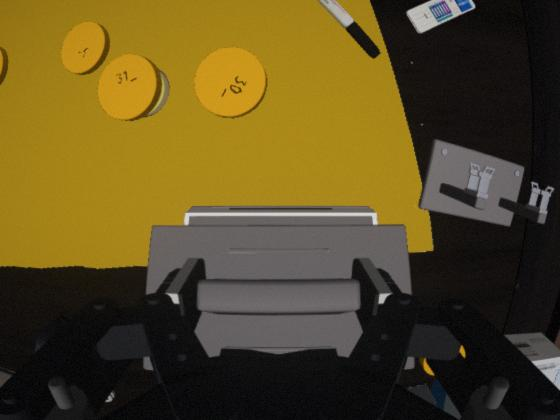

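```bash
cat > off.py <<'E'
import numpy as np
z=np.load('pics/tilt.npz');q=z['q'];d=z['d'].ravel()
n=np.array([.557,0,-.831]);n/=np.linalg.norm(n);hx=np.array([.831,0,.557]);hx/=np.linalg.norm(hx)
h=np.c_[q@hx,q[:,1],q@n]
i=(d>0)&(d<.4)&(abs(h[:,2]+17.2)<1.2)&(abs(h[:,0])<60)&(abs(h[:,1])<95)
for a in(-30,-25,20,25,30):
    j=i&(abs(h[:,0]-a)<2); print('x',a,'y',np.percentile(h[j,1],[0,.5,99.5,100]).round(1)) if j.sum()>20 else 0
for a in(-20,0,20):
    j=i&(abs(h[:,1]-a)<3); print('y',a,'x',np.percentile(h[j,0],[0,.5,99.5,100]).round(1)) if j.sum()>20 else 0
j=(d>0)&(abs(h[:,1])<30)&(abs(h[:,0])<25)&(abs(h[:,2]-7)<2);print('rib top',j.sum(),np.percentile(h[j],[1,50,99],axis=0).round(1).tolist())
E
python3 off.py
```

```text
x -30 y [-35.6 -35.3  33.9  34.6]
x -25 y [-38.9 -37.8  36.5  37.7]
x 20 y [-68.3 -67.4  66.   67.1]
x 25 y [-68.5 -67.5  65.8  66.7]
x 30 y [-68.2 -67.3  65.9  67. ]
y -20 x [-26.7 -26.6  34.1  34.3]
y 0 x [-28.8 -28.7  34.2  34.3]
y 20 x [-26.7 -26.6  34.7  34.9]
rib top 4479 [[-9.4, -29.3, 5.2], [-3.2, 0.0, 6.7], [3.3, 29.4, 7.8]]
```

Call:
servo_tool(
  steps=[
    {"tx":0,"ty":0,"tz":-2,"yaw":0.16,"claw":6.0},
    {"tx":0,"ty":0,"tz":-3,"yaw":0,"claw":6.0},
    {"tx":0.05,"ty":0.05,"tz":-2.33,"yaw":0,"claw":6.0},
    {"tx":0,"ty":0,"tz":0,"yaw":0,"claw":6.0},
    {"tx":0.286,"ty":-0.016,"tz":-0.41,"yaw":0,"claw":6.0},
    {"tx":0.286,"ty":-0.016,"tz":-0.41,"yaw":0,"claw":6.0},
    {"tx":0.286,"ty":-0.016,"tz":-0.41,"yaw":0,"claw":6.0},
    {"tx":0.286,"ty":-0.016,"tz":-0.41,"yaw":0,"claw":6.0},
    {"tx":0.286,"ty":-0.016,"tz":-0.41,"yaw":0,"claw":6.0},
    {"tx":0.286,"ty":-0.016,"tz":-0.41,"yaw":0,"claw":6.0},
    {"tx":0.286,"ty":-0.016,"tz":-0.41,"yaw":0,"claw":6.0},
    {"tx":0,"ty":0,"tz":0,"yaw":0,"claw":6.0},
  ],
)

```text
time_s: 20.75
position: [0.5161, 0.0606, 0.1288]
tool_rot: [[-0.998, 0.055, -0.0], [0.055, 0.998, 0.0], [0.0, 0.0, -1.0]]
ft_force: [0.7, 1.4, -0.7]
grip_width: 0.0682
gripper_force: 93.8
```

```bash
python3 tilt.py; python3 -c "
from h import *
o=env.observe();print(o['tool_rot'][:,0].round(4),deck(o['position']*1000).round(1))"
```

```text
[0.5158 0.0606 0.1294] [ 0.2 -0.2 -1.8]
17719 12423 normal(tool) [ 0.557  0.    -0.831] tilt about tool y deg 33.83 side 0.01 dist TCP to plane 17.7 span x [-38.4  18.4] y [-65.2  65.1]
[-9.985e-01  5.490e-02 -1.000e-04] [-4.  -0.3 74.1]
```

Call:
servo_tool(
  steps=[
    {"tx":0.115,"ty":-0.006,"tz":-0.164,"yaw":0,"claw":6.0},
    {"tx":0.115,"ty":-0.006,"tz":-0.164,"yaw":0,"claw":6.0},
    {"tx":0.115,"ty":-0.006,"tz":-0.164,"yaw":0,"claw":6.0},
    {"tx":0.115,"ty":-0.006,"tz":-0.164,"yaw":0,"claw":6.0},
    {"tx":0,"ty":0,"tz":0,"yaw":0,"claw":6.0},
  ],
  newtons=120,
)

```text
time_s: 21.4
position: [0.5202, 0.0604, 0.123]
tool_rot: [[-0.998, 0.055, -0.0], [0.055, 0.998, 0.0], [0.0, 0.0, -1.0]]
ft_force: [-2.8, 1.6, 4.1]
grip_width: 0.0674
gripper_force: 135.0
```

Call:
servo_tool(
  steps=[
    {"tx":0.115,"ty":-0.006,"tz":-0.164,"yaw":0,"claw":6.0},
    {"tx":0.115,"ty":-0.006,"tz":-0.164,"yaw":0,"claw":6.0},
    {"tx":0.115,"ty":-0.006,"tz":-0.164,"yaw":0,"claw":6.0},
    {"tx":0,"ty":0,"tz":0,"yaw":0,"claw":6.0},
  ],
)

```text
time_s: 21.8
position: [0.5239, 0.0601, 0.1176]
tool_rot: [[-0.998, 0.055, -0.0], [0.055, 0.998, -0.0], [0.0, -0.0, -1.0]]
ft_force: [-0.3, 1.0, 1.2]
grip_width: 0.0674
gripper_force: 136.3
```

```bash
python3 tilt.py; python3 -c "
from h import *
o=env.observe();print(o['tool_rot'][:,0].round(4),deck(o['position']*1000).round(1),D@o['ft_force'])"
```

```text
[0.5239 0.0601 0.1177] [ 0.6  1.1 -0.4]
17728 12519 normal(tool) [ 0.563  0.001 -0.826] tilt about tool y deg 34.28 side 0.04 dist TCP to plane 17.4 span x [-39.2  18.5] y [-65.  65.]
[-9.985e-01  5.500e-02 -2.000e-04] [-4.  -0.3 59.9] [ 0.24604798  1.14877482 -0.63610689]
```

Call:
servo_tool(
  steps=[
    {"tx":0.086,"ty":-0.005,"tz":-0.123,"yaw":0,"claw":6.0},
    {"tx":0.086,"ty":-0.005,"tz":-0.123,"yaw":0,"claw":6.0},
    {"tx":0,"ty":0,"tz":0,"yaw":0,"claw":6.0},
  ],
)

```text
time_s: 22.25
position: [0.5238, 0.0602, 0.1167]
tool_rot: [[-0.998, 0.055, -0.003], [0.055, 0.998, -0.0], [0.003, -0.001, -1.0]]
ft_force: [-15.3, 1.7, 20.0]
grip_width: 0.0675
gripper_force: 138.8
```

```bash
python3 tilt.py; python3 off.py; python3 -c "
from h import *
o=env.observe();print(deck(o['position']*1000).round(1),D@o['ft_force'])"
```

```text
[0.5238 0.0602 0.1167] [-13.8   1.1  18.8]
17716 12431 normal(tool) [ 0.575  0.002 -0.818] tilt about tool y deg 35.08 side 0.09 dist TCP to plane 17.2 span x [-39.7  18.1] y [-65.1  65.1]
x -30 y [-35.1 -34.7  33.7  34.1]
x -25 y [-38.8 -37.5  36.2  37.2]
x 20 y [-68.6 -67.4  65.4  66.4]
x 25 y [-68.4 -67.2  65.6  66.5]
x 30 y [-68.2 -67.1  65.4  66.6]
y -20 x [-26.7 -26.6  33.7  33.8]
y 0 x [-28.8 -28.7  33.9  34.4]
y 20 x [-26.7 -26.6  33.8  34.4]
rib top 4464 [[-9.0, -29.4, 5.1], [-2.8, 0.0, 6.6], [3.7, 29.3, 7.8]]
[-4.7 -0.2 59.1] [-0.54481974  0.28072586 23.34545859]
```

Call:
servo_tool(
  steps=[
    {"tx":-0.086,"ty":0.005,"tz":0.123,"yaw":0,"claw":6.0},
    {"tx":-0.086,"ty":0.005,"tz":0.123,"yaw":0,"claw":6.0},
    {"tx":-0.05,"ty":0,"tz":0.07,"yaw":0,"claw":6.0},
    {"tx":0,"ty":0,"tz":0,"yaw":0,"claw":6.0},
  ],
)

```text
time_s: 22.8
position: [0.5236, 0.0601, 0.1183]
tool_rot: [[-0.998, 0.055, 0.0], [0.055, 0.998, 0.0], [-0.0, 0.0, -1.0]]
ft_force: [1.7, 1.6, -1.6]
grip_width: 0.0671
gripper_force: 135.9
```

```bash
python3 tilt.py; python3 -c "
from h import *
o=env.observe();print(deck(o['position']*1000).round(1),D@o['ft_force'])"
```

```text
[0.5236 0.0601 0.1183] [ 3.3  0.8 -4.2]
17756 12457 normal(tool) [ 0.56   0.001 -0.828] tilt about tool y deg 34.08 side 0.04 dist TCP to plane 17.4 span x [-39.4  18.5] y [-65.1  65.1]
[-4.  -0.3 60.6] [ 0.23952869  0.99101394 -5.26870071]
```

Call:
servo_tool(
  steps=[
    {"tx":0.1,"ty":-0.005,"tz":-0.14,"yaw":0,"claw":6.0},
    {"tx":0.07,"ty":0,"tz":-0.1,"yaw":0,"claw":6.0},
    {"tx":0,"ty":0,"tz":0,"yaw":0,"claw":6.0},
    {"tx":0,"ty":0,"tz":0,"yaw":0,"claw":7.5},
    {"tx":0,"ty":0,"tz":0,"yaw":0,"claw":8.5},
    {"tx":0,"ty":0,"tz":0,"yaw":0,"claw":8.5},
    {"tx":0,"ty":0,"tz":0.5,"yaw":0,"claw":8.5},
    {"tx":0,"ty":0,"tz":2,"yaw":0,"claw":8.5},
    {"tx":0,"ty":0,"tz":4,"yaw":0,"claw":8.5},
    {"tx":0,"ty":0,"tz":4,"yaw":0,"claw":8.5},
    {"tx":0,"ty":0,"tz":0,"yaw":0,"claw":8.5},
    {"tx":0,"ty":0,"tz":0,"yaw":0,"claw":8.5},
    {"tx":0,"ty":0,"tz":0,"yaw":0,"claw":8.5},
  ],
)

```text
time_s: 24.25
position: [0.5245, 0.0601, 0.2202]
tool_rot: [[-0.998, 0.055, -0.002], [0.055, 0.998, 0.0], [0.002, 0.0, -1.0]]
ft_force: [-0.4, -0.6, 0.0]
grip_width: 0.0852
gripper_force: 0.0
```

Run:
```python
from h import *
im,d,P=wcloud(3); o=env.observe();print(o['position'].round(4)); q=deck(P.reshape(-1,3)*1000);ok=d.ravel()>0
i=ok&(abs(q[:,0])<36)&(abs(q[:,1])<66)&(abs(q[:,2]-42)<6)
A=np.c_[q[i,0],q[i,1],np.ones(i.sum())];c=np.linalg.lstsq(A,q[i,2],rcond=None)[0];r=abs(q[i,2]-A@c)<1
c=np.linalg.lstsq(A[r],q[i,2][r],rcond=None)[0];print('roof z tilt(rad) x,y,z0',c.round(4),r.sum())
i=ok&(abs(q[:,2]-42)<2.5)&(abs(q[:,0])<60)&(abs(q[:,1])<90)
print('x',np.percentile(q[i,0],[0,.3,99.7,100]).round(1),'y',np.percentile(q[i,1],[0,.3,99.7,100]).round(1))
i=ok&(abs(q[:,2]-66)<2)&(abs(q[:,0])<20)&(abs(q[:,1])<45);print('rib x',np.percentile(q[i,0],[1,99]).round(1),'y',np.percentile(q[i,1],[0,100]).round(1))
cv2.imwrite('pics/w6.png',im[...,::-1])
```

```text
[0.5247 0.0601 0.2201]
roof z tilt(rad) x,y,z0 [-7.00000e-04 -1.90000e-03  4.20051e+01] 11739
x [-40.6 -39.5  35.7  36. ] y [-68.9 -68.   66.5  67.4]
rib x [-8.2  4.5] y [-35.6  33.3]
```

View pics/w6.png

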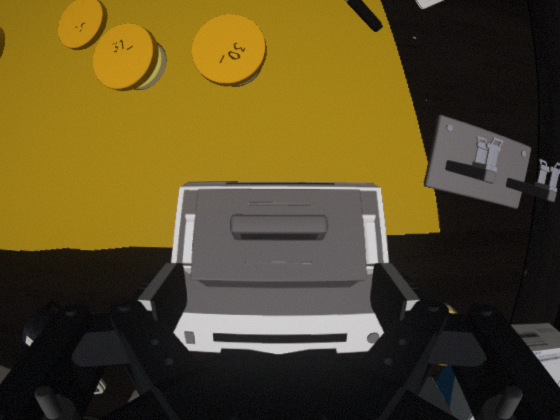

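```bash
python3 -c "
from rig import env
print(env.close_job())"
```

```text
the job is handed in; nothing more can be done
None
```

The job is handed in: the roller lies in both saddles and the hood is clipped flush over it, with the last measurement putting the roof within 0.1 mm of seated height and about 2 mm off centre. A gentle pull on the hood met resistance, so the tabs have caught, and as far as I saw the cups and stamp were not touched (I did not re-measure them); the judge returned no verdict.

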